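Rack the bored spacers on their spindle stands

TASK

Rack the four steel spacers that have a hole on the two spindle stands: the two round ones on the stand with the round base, the two square ones on the stand with the square base, on each stand the large one lying flat at the bottom and the small one flat on top of it. Lower each spacer down its post rather than dropping it, and leave the two solid blanks without a hole, the hammer and the jar where they are.

Things in the scene. Friction and masses are not known exactly. Their poses are not given: they have to be found in the camera images.
- round_large_mid (a point): Loose round steel spacer, 64 mm outside diameter, 24 mm high, with a round hole of 28 mm diameter straight through it. The point is its centre, half-way up on the hole's axis; z is up along the hole. Starts lying flat on the bench; 0.1 to 0.8 kg.
- round_small_mid (a point): Loose round steel spacer, 44 mm outside diameter, 20 mm high, with a round hole of 28 mm diameter straight through it. The point is its centre, half-way up on the hole's axis; z is up along the hole. Starts lying flat on the bench; 0.1 to 0.8 kg.
- square_large_mid (a point): Loose square steel spacer, 64 mm across the flats (square outline, sides parallel to its x and y axes), 24 mm high, with a round hole of 28 mm diameter straight through it. The point is its centre, half-way up on the hole's axis; z is up along the hole. Starts lying flat on the bench; 0.1 to 0.8 kg.
- square_small_mid (a point): Loose square steel spacer, 44 mm across the flats (square outline, sides parallel to its x and y axes), 20 mm high, with a round hole of 28 mm diameter straight through it. The point is its centre, half-way up on the hole's axis; z is up along the hole. Starts lying flat on the bench; 0.1 to 0.8 kg.
- stand_round: Fixed spindle stand: round 90 mm diameter brown iron base plate, 8 mm thick, lying on the bench, with an upright steel post of 10 mm diameter in its centre, rising 48 mm above the plate (top 56 mm above the bench). Origin: centre of the plate's underside, on the post's axis; z is up.
- stand_square: Fixed spindle stand: square 80 mm by 80 mm (sides parallel to its x and y axes) brown iron base plate, 8 mm thick, lying on the bench, with an upright steel post of 10 mm diameter in its centre, rising 48 mm above the plate (top 56 mm above the bench). Origin: centre of the plate's underside, on the post's axis; z is up.
- blank_round_mid (a point): Loose solid steel blank, round, 54 mm diameter, 22 mm high, no hole; not to be moved. The point is its centre, half-way up.
- blank_square_mid (a point): Loose solid steel blank, square, 54 mm by 54 mm, 22 mm high, no hole; not to be moved. The point is its centre, half-way up.
- hammer_grip (a point): Hammer, 280 mm long, lying crosswise on the bench beyond the spacers; not to be moved. The point is on its handle; x runs along the handle towards the head.
- jar: Pale translucent jar with a brass-yellow cap, 84 mm diameter, 150 mm high, standing to the robot's left; not to be moved. Origin: centre of its underside.
Not all that is in view belongs to the job. What is shaped like the part that bears square_large_mid but blue is not meant. What is shaped like the part that bears round_large_mid but blue or yellow is not meant.

How it is judged:
By the outcome, as a careful person would: the job done as asked, in the order asked, and still so for the second after the job is handed in, with the robot touching nothing.
It also fails if it takes over 93 s, if anything falls off the work surface, if the arm or the gripper's body presses on something with over 40 N, if the wrist force passes 120 N, or if a joint passes its speed limit or range.

ROBOT

A 6-joint arm with a two-finger parallel gripper is mounted at the origin on the work surface. World frame = base frame: x ahead of the robot, y to its left, z up, the work surface at z = 0. Lengths are in m, angles in rad, forces in N, time in s.
With the tool pointing down it reaches from about 0.3 to 0.875 m from the base axis. Payload 6.4 kg.
Tool frame: the origin (TCP) lies on the centre line of the jaws, within the pads' length; the fingertips stand 14 mm ahead of it and the grasp point (between the pads) lies 5 mm behind it; z points along the fingers, y is the direction in which the jaws open and shut (so a half turn about z gives the same grasp; the last joint's range is limited). The gripper opens to 85 mm and grips with 20 to 120 N. Pads are 22 mm wide; open, the fingers measure 114 mm over their backs; the gripper's body (76 mm by 85 mm) begins 54 mm behind the grasp point. The pads swing forward as they close: fully open they stand 13 mm farther back than shut.
Start: joints at [-0.206, 0.181, 1.607, -0, 1.354, -0.206], TCP at [0.575, 0, 0.245] pointing down, gripper open.
Joint ranges: [-2.99, 2.99], [-0.89, 2.07], [0.3, 2.58], [-1.14, 4.28], [0, 2.63], [-3.12, 3.12]. Speed limits (rad/s): [2.57, 2.57, 3.01, 3.14, 3.14, 3.14].

INTERFACE

Orientations are given as a unit quaternion [w, x, y, z].
In Python, from bench import * gives the robot as it stands.
- The arm moves only by the tool servo_tool, never from a script. Its argument "plan" is a list that holds one entry, the list of rows, each a list of 5 numbers: the shift along the world's x, y, z in m, then the turn about the world's z in rad, then the gripper command: -1 is shut, 1 is fully open, values between are in proportion. In form: [[[tx, ty, tz, roll, claw], ...]]. A call has 1 to 8 rows; each row shifts and turns the commanded pose from where the row before left it; what a row does not reach is not made up. A row lasts 1/10 s, in which the tool goes at most 50 mm and 8.59 degrees, less where a joint would pass 70% of its speed; a pose out of reach is approached as far as the arm can. A call with a gripper value outside its range is refused whole. The fingers move at their own pace and stop on an object; the grip force is fixed at half the most. Time passes only in rows, so rows that do not move let the fingers close. It gives the time, the measured TCP pose, the force and the opening at its end, in the units of the state.
- get_obs(): the state, without advancing time (a new reading comes with each control period).
- camera(name): name is "scene" or "side" or "wrist"; returns a dict with "img" (480x640x3 uint8, blue, green, red), "camera_matrix" (3x3 intrinsics, pixels), "rvec" (rotation vector, rad) and "tvec" (3), from world to camera coordinates, as OpenCV has them. Camera axes: x right, y down, z forward; pixel columns grow to the right and rows downward; lengths in m; the calibration is good to about 2 mm. A picture is of the moment at which its call begins. There is no depth.
- hand_in(): hands the job in, once; it reports no verdict.
Trained networks look in a picture, given as the dict that the camera call returned (one of the last four; its "shot" number tells which), for a name from the list of things; names that differ only in an ending like _2 or _b are one class to them, and where a whole thing is asked for, a point or a joint stands for the part that bears it (a point fixed in the world has none). Each returns a list of dicts, best first, with "conf" (0 to 1); they miss things now and then, are a little off and sometimes report something else, mostly with a low value. They report only what shows in the picture. A call takes as long as a camera call. They do not tell look-alikes from the thing itself.
- trace(picture, thing): "mask" (480x640 bool, what is visible of it) and "rect" ([left, top, right, bottom] as shares, 0 to 1, of the picture: columns of its width, rows of its height, round what is visible of it).
- pinpoint(picture, thing): "centre" ([row, column] as shares, 0 to 1, of the picture: columns of its width, rows of its height: a listed point, or the origin of a listed thing).
The state is a dict: "time_s": time; "q": joint angles; "dq": joint speeds; "joint_efforts": joint torques, N m; "eef_pos": TCP position; "eef_rot": TCP orientation; "wrist_force": force on the tool from outside, world axes, zero at the start; "torque": the same for the moment, N m; "opening": opening from 0.0 (shut) to 1.0 (fully open).
Only numpy, scipy, OpenCV 4.12 (cv2) and the standard library are available. Lean on these libraries where they do the work, as an engineer would, in place of code of your own. Each camera call takes 0.05 s, during which the arm holds its last target.

## Working session

There is one attempt and no reset: what is moved stays moved. The work goes in short steps, Python scripts to look and compute and a tool call to move; the robot and the scene stay as the last step left them, time stands still between calls to the robot, and variables do not carry over. Pictures are saved under pics/ and viewed, and the job is handed in when it is done.

Besides the shell and the picture viewer there is one more tool, called after "Request:" as name([rows], argument=value, ...), one row to a line, values as JSON. servo_tool: Moves the arm, as the interface text tells. Its arguments: {"type":"object","properties":{"plan":{"type":"array"}},"required":["plan"]}

```bash
mkdir -p pics; ls
cat > h.py <<'E'
from bench import *
import numpy as np, cv2
def ray(p,u,v):
    R,_=cv2.Rodrigues(np.array(p["rvec"],float)); K=np.array(p["camera_matrix"]); t=np.array(p["tvec"],float).ravel()
    c=-R.T@t; d=R.T@np.linalg.inv(K)@np.array([u,v,1.]); return c,d
def at(p,u,v,z):
    c,d=ray(p,u,v); return c+d*(z-c[2])/d[2]
def proj(p,X):
    return cv2.projectPoints(np.array(X,float).reshape(-1,3),np.array(p["rvec"],float),np.array(p["tvec"],float),np.array(p["camera_matrix"],float),None)[0].reshape(-1,2)
E
python3 - <<'E'
from h import *
o=get_obs(); print({k:np.round(v,3) for k,v in o.items()})
for n in ["scene","side","wrist"]:
    p=camera(n); cv2.imwrite(f"pics/{n}0.png",p["img"])
    c,d=ray(p,320,240); print(n,c.round(3),d.round(3))
    for t,z in [("round_large_mid",.012),("round_small_mid",.01),("square_large_mid",.012),("square_small_mid",.01),("stand_round",0),("stand_square",0),("blank_round_mid",.011),("blank_square_mid",.011),("jar",0),("hammer_grip",.012)]:
        for r in pinpoint(p,t):
            v,u=r["centre"][0]*480,r["centre"][1]*640
            print(t,round(r["conf"],2),round(u),round(v),at(p,u,v,z).round(4))
E
```

```text
pics
{'time_s': np.float64(0.0), 'q': array([-0.206,  0.182,  1.608,  0.   ,  1.354, -0.206]), 'dq': array([ 0.   , -0.   ,  0.   ,  0.003,  0.   , -0.002]), 'joint_efforts': array([ 0.0000e+00, -4.4487e+01, -3.5134e+01, -0.0000e+00,  9.0000e-03,
        0.0000e+00]), 'eef_pos': array([0.574, 0.   , 0.244]), 'eef_rot': array([-0.001,  0.707,  0.707, -0.   ]), 'wrist_force': array([-0.402,  0.319,  0.224]), 'torque': array([-0.007, -0.032, -0.   ]), 'opening': np.float64(1.001)}
scene [ 1.544 -0.213  0.743] [-0.788  0.216 -0.577]
round_large_mid 0.66 294 232 [0.4946 0.0063 0.012 ]
round_large_mid 0.56 319 198 [0.3485 0.1089 0.012 ]
round_small_mid 0.52 277 268 [ 0.6297 -0.0638  0.01  ]
round_small_mid 0.17 405 247 [0.6215 0.2567 0.01  ]
square_large_mid 0.97 203 280 [ 0.632  -0.2304  0.012 ]
square_large_mid 0.96 238 313 [ 0.7571 -0.1709  0.012 ]
square_large_mid 0.87 144 300 [ 0.6689 -0.3554  0.012 ]
square_small_mid 0.56 339 262 [0.6405 0.0823 0.01  ]
stand_round 0.65 403 210 [0.444 0.327 0.   ]
stand_square 0.68 170 242 [ 0.4491 -0.2997  0.    ]
blank_round_mid 0.94 405 251 [0.6375
[... 1038 characters left out ...]
ip 0.4 278 456 [0.5156 0.5383 0.012 ]
hammer_grip 0.28 355 368 [0.4355 0.3317 0.012 ]
wrist [0.574 0.076 0.375] [ 0.016 -0.299 -0.954]
round_large_mid 0.82 35 70 [0.3321 0.1168 0.012 ]
round_large_mid 0.7 158 60 [0.4394 0.1246 0.012 ]
round_large_mid 0.66 222 194 [0.487  0.0083 0.012 ]
round_small_mid 0.98 370 271 [ 0.6319 -0.0714  0.01  ]
square_large_mid 0.91 354 400 [ 0.6204 -0.2279  0.012 ]
square_small_mid 0.85 383 118 [0.6369 0.0771 0.01  ]
square_small_mid 0.24 182 315 [ 0.4348 -0.1216  0.01  ]
stand_square 0.59 200 446 [ 0.4354 -0.3058  0.    ]
blank_square_mid 0.84 178 317 [ 0.4312 -0.1241  0.011 ]
jar 0.49 157 62 [0.4341 0.1245 0.    ]
hammer_grip 0.65 584 73 [0.8096 0.1148 0.012 ]
```

View pics/scene0.png

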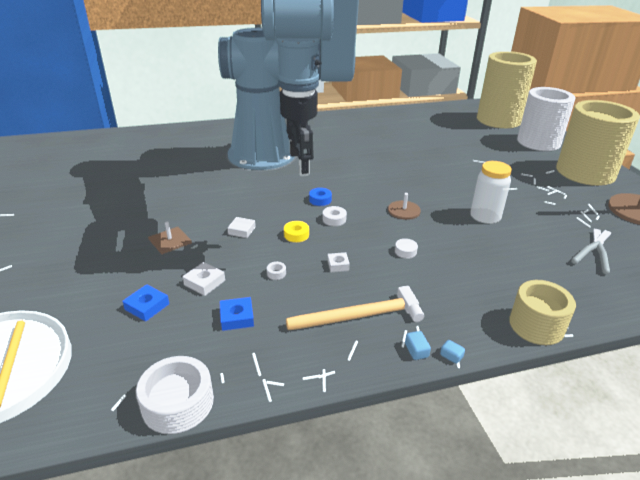

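View pics/side0.png

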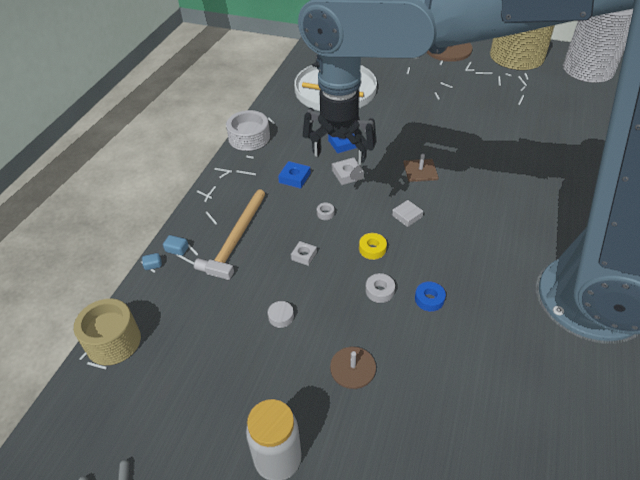

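View pics/wrist0.png

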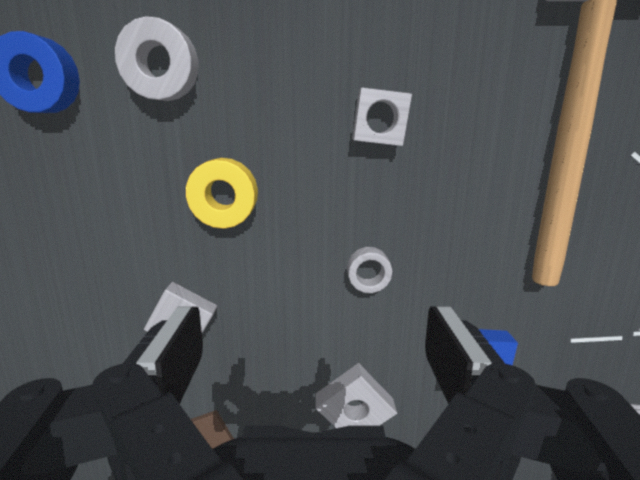

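The steel large round spacer is at scene (334,216), side (380,288) and wrist (158,60). The blue one at side (430,296) and the yellow one at side (373,246) are look-alikes. The steel large square is at scene (204,278), side (347,171) and wrist (355,400); the blue ones at side (294,175) and (342,142) are not meant. The small ring is at side (326,211), the small square at side (304,253), and both have visible holes. I'll fit models to the masks for accurate poses and enlarge crops to confirm.

```bash
cat > fit.py <<'E'
from h import *
from scipy.optimize import minimize
def hullmask(p,polys):
    m=np.zeros((480*2,640*2),np.uint8)
    for P in polys:
        q=cv2.convexHull((proj(p,P)*2+.5).astype(np.float32)); cv2.fillConvexPoly(m,np.round(q*16).astype(np.int32),1,shift=4)
    return m>0
def prism(x,y,yaw,kind,s,z0,z1):
    if kind=="r": a=np.arange(48)*2*np.pi/48; b=np.c_[np.cos(a),np.sin(a)]*s/2
    else:
        b=np.array([[1,1],[1,-1],[-1,-1],[-1,1]])*s/2; c,S=np.cos(yaw),np.sin(yaw); b=b@np.array([[c,S],[-S,c]])
    b=b+[x,y]; return np.r_[np.c_[b,np.full(len(b),z0)],np.c_[b,np.full(len(b),z1)]]
SPEC={"round_large_mid":("r",.064,.024),"round_small_mid":("r",.044,.02),"square_large_mid":("s",.064,.024),"square_small_mid":("s",.044,.02),"stand_round":("r",.09,.008),"stand_square":("s",.08,.008)}
def fill(m):
    c,_=cv2.findContours(m.astype(np.uint8),cv2.RETR_EXTERNAL,cv2.CHAIN_APPROX_NONE); o=np.zeros(m.shape,np.uint8); cv2.drawContours(o,c,-1,1,-1); return o>0
def masks(pics,name,guess):
    out=[]
    k,s,hh=SPEC[name]
    for p in pics:
        uv=proj(p,[guess[0],guess[1],hh/2])[0]
        best=None
        for r in trace(p,name):
            m=fill(r["mask"]); 
            if not m.any(): continue
            v,u=np.nonzero(m); d=np.hypot(u.mean()-uv[0],v.mean()-uv[1])
            if d<25 and (best is None or d<best[0]): best=(d,m,r["conf"])
        if best is not None: out.append((p,best[1],best[2]))
    return out
def fit(ms,name,guess,z0=0):
    k,s,hh=SPEC[name]
    big=[(p,cv2.resize(m.astype(np.uint8),None,fx=2,fy=2,interpolation=0)>0) for p,m,_ in ms]
    def cost(t):
        c=0
        for p,m in big:
            P=[prism(t[0],t[1],t[2],k,s,z0,z0+hh)]
            if "stand" in name: P.append(prism(t[0],t[1],0,"r",.01,0,.056))
            g=hullmask(p,P); c+=1-(g&m).sum()/max(1,(g|m).sum())
        return c/len(big)
    best=None
    for y0 in ([0] if k=="r" else [-.6,-.2,.2,.6]):
        x0=np.array([guess[0],guess[1],y0]); S=np.array([x0,x0+[.006,0,0],x0+[0,.006,0],x0+[0,0,.25]])
        r=minimize(cost,x0,method="Nelder-Mead",options=dict(initial_simplex=S,xatol=1e-4,fatol=1e-4))
        if best is None or r.fun<best.fun: best=r
    return best.x,best.fun
E
python3 - <<'E'
from fit import *
G={"round_large_mid":(.441,.122),"round_small_mid":(.629,-.071),"square_large_mid":(.622,-.228),"square_small_mid":(.637,.077),"stand_round":(.436,.328),"stand_square":(.44,-.305)}
pics=[camera(n) for n in ["scene","side","wrist"]]
for n,g in G.items():
    ms=masks(pics,n,g)
    for m in ms:
        x,f=fit([m],n,g); print("  ",n,"conf",round(m[2],2),[i for i,q in enumerate(pics) if q is m[0]],x.round(4),round(f,3))
    if ms: print(n,*[np.round(a,4) for a in fit(ms,n,g)])
a=pics[1]["img"][100:400,240:460]; b=pics[0]["img"][150:330,100:440]
cv2.imwrite("pics/crop1.png",cv2.resize(a,None,fx=2,fy=2,interpolation=2)[:600])
E
```

```text
round_large_mid conf 0.64 [0] [ 0.4431  0.1267 -0.0877] 0.068
   round_large_mid conf 0.8 [2] [0.4402 0.1241 0.1236] 0.046
round_large_mid [0.4412 0.1256 0.0796] 0.0926
   round_small_mid conf 0.52 [0] [ 0.6328 -0.0665 -0.1416] 0.15
   round_small_mid conf 0.76 [1] [ 0.6298 -0.0687  0.0891] 0.192
   round_small_mid conf 0.64 [2] [ 0.6304 -0.0697  0.0127] 0.057
round_small_mid [ 0.6308 -0.0691 -0.098 ] 0.153
   square_large_mid conf 0.82 [0] [ 0.625  -0.2288  0.6952] 0.029
   square_large_mid conf 0.86 [1] [ 0.6219 -0.2294 -0.8958] 0.097
   square_large_mid conf 0.89 [2] [ 0.6213 -0.2316 -0.8491] 0.123
square_large_mid [ 0.623  -0.2291  0.6735] 0.1066
   square_small_mid conf 0.58 [0] [ 0.6372  0.0816 -0.244 ] 0.148
   square_small_mid conf 0.85 [1] [ 0.6334  0.081  -0.1061] 0.057
   square_small_mid conf 0.57 [2] [0.6344 0.078  1.4447] 0.029
square_small_mid [ 0.6345  0.0788 -0.1287] 0.1255
   stand_round conf 0.84 [0] [ 0.4461  0.3284 -0.2403] 0.071
   stand_round conf 0.94 [1] [ 0.4425  0.3274 -0.0347] 0.042
stand_round [ 0.4435  0.3283 -0.1934] 0.0786
   stand_square conf 0.89 [0] [ 0.4408 -0.3001  0.3735] 0.096
   stand_square conf 0.64 [1] [ 0.4377 -0.2996 -1.2628] 0.155
   stand_square conf 0.67 [2] [ 0.445  -0.3021 -0.9429] 0.783
stand_square [ 0.4406 -0.3005  0.3798] 0.351
```

View pics/crop1.png

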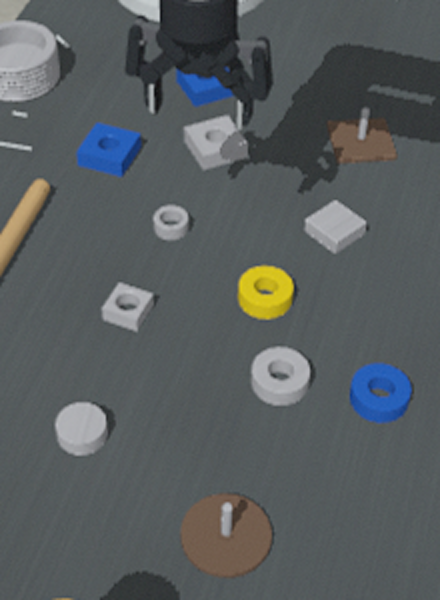

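The crop confirms it: steel ring at (281,375), steel square with hole at (214,138), small ring at (171,222) and small square at (128,305). The blanks and coloured look-alikes are clearly different. Moving above the large ring.

Request:
servo_tool([
  [[-0.026, 0.025, -0.02, 0.12, 1], [-0.026, 0.025, -0.02, 0.12, 1], [-0.027, 0.025, -0.02, 0.12, 1], [-0.027, 0.025, -0.02, 0.12, 1], [-0.027, 0.024, -0.02, 0.12, 1], [0, 0, 0, 0, 1]],
])

```text
time_s: 3.3
eef_pos: [0.4364, 0.1262, 0.142]
eef_rot: [-0.004, 0.464, 0.886, -0.002]
wrist_force: [-0.2, -0.2, -0.3]
opening: 1.0
```

```bash
cat > look.py <<'E'
import sys
from fit import *
def go(name,g,tag,cams=("wrist",),z0=0):
    o=get_obs(); print(round(float(o["time_s"]),2),o["eef_pos"].round(4),o["eef_rot"].round(3),"open",round(float(o["opening"]),3),"F",o["wrist_force"].round(1))
    for n in cams:
        p=camera(n); cv2.imwrite(f"pics/{n}_{tag}.png",p["img"])
        ms=masks([p],name,g)
        if ms: print(n,round(ms[0][2],2),*[np.round(a,4) for a in fit(ms,name,g,z0)])
E
python3 -c "
from look import *
go('round_large_mid',(.441,.124),'a',('wrist','side'))"
```

```text
3.3 [0.4364 0.1262 0.142 ] [-0.004  0.464  0.886 -0.002] open 1.0 F [-0.2 -0.2 -0.3]
wrist 0.58 [ 0.4402  0.1241 -0.1376] 0.0467
side 0.88 [0.4403 0.1241 0.1021] 0.0947
```

View pics/wrist_a.png

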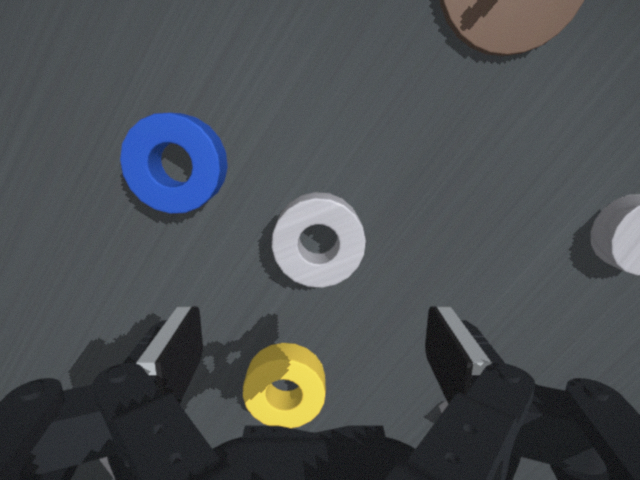

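Request:
servo_tool([
  [[0, 0, 0, 0, 1], [0, 0, 0, 0, 1]],
])

```text
time_s: 3.7
eef_pos: [0.4431, 0.1234, 0.1459]
eef_rot: [0.001, 0.467, 0.884, 0.0]
wrist_force: [0.4, 0.3, -0.8]
opening: 1.001
```

```bash
python3 -c "
from look import *
go('round_large_mid',(.441,.124),'b',())
go('round_large_mid',(.441,.124),'b',('wrist',))"
```

```text
3.7 [0.4431 0.1234 0.1459] [0.001 0.467 0.884 0.   ] open 1.001 F [ 0.4  0.3 -0.8]
3.7 [0.4431 0.1234 0.1459] [0.001 0.467 0.884 0.   ] open 1.001 F [ 0.4  0.3 -0.8]
wrist 0.83 [0.4399 0.1243 0.0911] 0.0424
```

Request:
servo_tool([
  [[-0.002, 0, -0.035, 0, 1], [0, 0, -0.035, 0, 1], [0, 0, -0.03, 0, 1], [0, 0, -0.018, 0, 1], [0, 0, -0.009, 0, 1], [0, 0, 0, 0, 1], [0, 0, 0, 0, 1]],
])

```text
time_s: 4.5
eef_pos: [0.4408, 0.124, 0.019]
eef_rot: [0.0, 0.467, 0.884, 0.0]
wrist_force: [-0.2, -0.7, 0.4]
opening: 0.995
```

Request:
servo_tool([
  [[0, 0, 0, 0, -1], [0, 0, 0, 0, -1], [0, 0, 0, 0, -1], [0, 0, 0, 0, -1], [0, 0, 0, 0, -1]],
])

```text
time_s: 5.0
eef_pos: [0.441, 0.124, 0.0201]
eef_rot: [0.001, 0.466, 0.885, 0.0]
wrist_force: [-4.1, -1.1, 12.0]
opening: 0.717
```

Request:
servo_tool([
  [[0, 0, 0.01, 0, -1], [0, 0, 0.03, 0, -1], [0, 0, 0.045, 0, -1], [0, 0.03, 0.01, 0, -1], [0, 0.03, 0, 0, -1], [0, 0, 0, 0, -1], [0, 0, 0, 0, -1]],
])

```text
time_s: 5.7
eef_pos: [0.4392, 0.1844, 0.1133]
eef_rot: [-0.0, 0.466, 0.885, -0.0]
wrist_force: [-1.0, -0.7, -5.5]
opening: 0.711
```

```bash
python3 -c "
from look import *
go('round_large_mid',(.441,.184),'c',('wrist',),.09)
go('stand_round',(.443,.328),'d',('wrist','side'))
"
```

```text
5.7 [0.4392 0.1844 0.1133] [-0.     0.466  0.885 -0.   ] open 0.711 F [-1.  -0.7 -5.5]
5.8 [0.4394 0.1835 0.113 ] [-0.     0.467  0.884 -0.   ] open 0.71 F [-0.6 -0.  -5.4]
wrist 0.92 [0.4423 0.3265 0.0817] 0.0104
side 0.58 [0.4421 0.3272 0.2225] 0.0607
```

View pics/wrist_d.png

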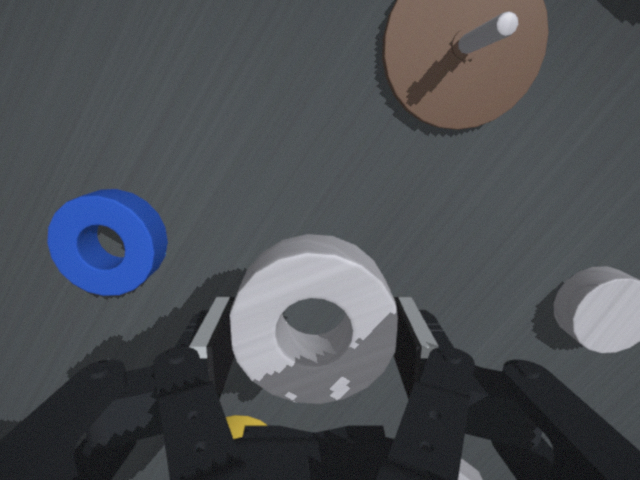

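View pics/side_d.png

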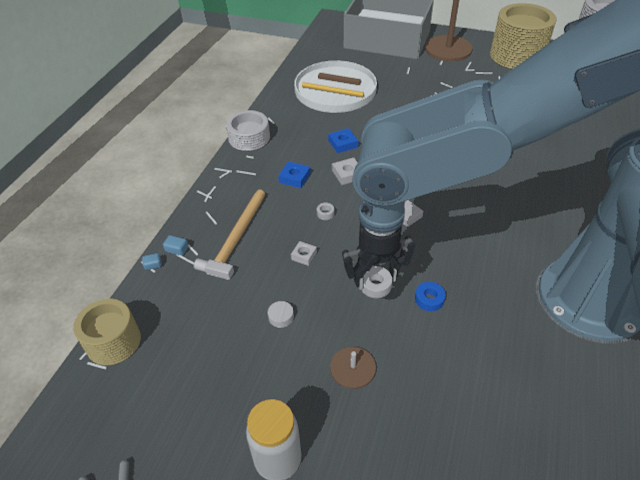

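The ring is held at (314,328) in the wrist image and the round post is in view, base (465,45) and tip (507,22). Computing the offset between ring and TCP.

```bash
python3 -c "
from look import *
p=camera('wrist');o=get_obs();print(o['eef_pos'].round(4))
for z in (.114,.118): print(at(p,314,327,z).round(4), at(p,314,332,z).round(4))
g=cv2.cvtColor(p['img'],6)
for z in (.113,.118):
  for x,y in((.4394,.1835),): print(proj(p,prism(x,y,0,'r',.064,z,z)[:48:12]).round(), proj(p,[x,y,z]))
print('post tip',at(p,507,20,.056).round(4))
"
```

```text
[0.44   0.1835 0.1131]
[0.4387 0.1846 0.114 ] [0.4399 0.1828 0.114 ]
[0.4374 0.1865 0.118 ] [0.4386 0.1848 0.118 ]
[[381. 369.]
 [364. 263.]
 [242. 285.]
 [269. 387.]] [[313.83007911 328.60617905]]
[[383. 377.]
 [366. 269.]
 [239. 291.]
 [267. 396.]] [[313.82239793 335.66970073]]
post tip [0.4422 0.327  0.056 ]
```

Request:
servo_tool([
  [[0.002, 0.04, 0, 0, -1], [0, 0.045, 0, 0, -1], [0, 0.04, 0, 0, -1], [0, 0.018, 0, 0, -1], [0, 0, 0, 0, -1], [0, 0, 0, 0, -1], [0, 0, 0, 0, -1]],
])

```text
time_s: 6.75
eef_pos: [0.4419, 0.326, 0.1129]
eef_rot: [-0.0, 0.467, 0.884, -0.001]
wrist_force: [-0.5, -0.6, -5.2]
opening: 0.717
```

```bash
python3 -c "
from look import *
go('stand_round',(.443,.328),'e',('wrist','side'))
"
```

```text
6.75 [0.4419 0.326  0.1129] [-0.     0.467  0.884 -0.001] open 0.717 F [-0.5 -0.6 -5.2]
wrist 0.89 [0.4423 0.326  0.1335] 0.4434
side 0.8 [0.4417 0.327  0.1616] 0.1911
```

View pics/wrist_e.png

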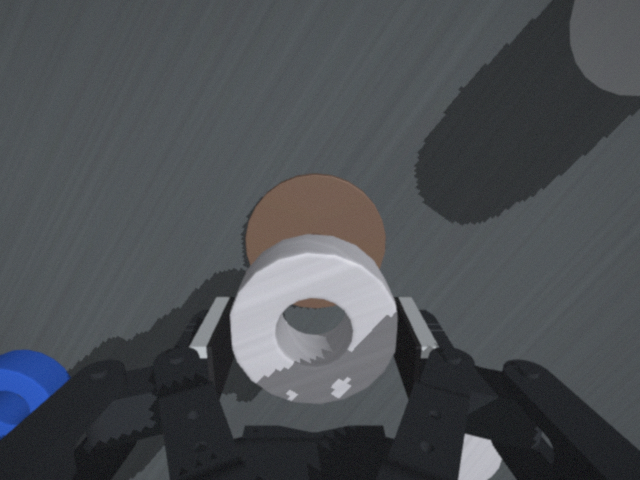

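Ring aligned over the round base in the wrist view (both centred near column 315). Lowering.

Request:
servo_tool([
  [[0, 0.001, -0.02, 0, -1], [0, 0, -0.02, 0, -1], [0, 0, -0.018, 0, -1], [0, 0, -0.012, 0, -1], [0, 0, -0.008, 0, -1], [0, 0, 0, 0, -1]],
])

```text
time_s: 7.55
eef_pos: [0.4415, 0.3276, 0.0344]
eef_rot: [-0.001, 0.467, 0.884, -0.001]
wrist_force: [-0.1, -0.1, -4.8]
opening: 0.715
```

Request:
servo_tool([
  [[0, 0, -0.004, 0, -1], [0, 0, -0.003, 0, -1], [0, 0, 0, 0, -1]],
])

```text
time_s: 7.85
eef_pos: [0.4422, 0.3281, 0.0285]
eef_rot: [0.0, 0.467, 0.885, 0.0]
wrist_force: [0.2, 0.4, -5.4]
opening: 0.719
```

Request:
servo_tool([
  [[0, 0, -0.001, 0, -1], [0, 0, 0, 0, -1]],
])

```text
time_s: 8.05
eef_pos: [0.4423, 0.3282, 0.0283]
eef_rot: [0.0, 0.466, 0.885, 0.0]
wrist_force: [-3.3, -1.1, 3.4]
opening: 0.714
```

Request:
servo_tool([
  [[0, 0, -0.001, 0, -1], [0, 0, 0, 0, -1]],
])

```text
time_s: 8.25
eef_pos: [0.4423, 0.3282, 0.0282]
eef_rot: [0.0, 0.466, 0.885, 0.0]
wrist_force: [-7.5, -3.6, 14.2]
opening: 0.713
```

Contact, so it is seated. Releasing and rising, then on to the small ring at about (0.630,-0.069).

Request:
servo_tool([
  [[0, 0, 0.001, 0, 0.6], [0, 0, 0, 0, 1], [0, 0, 0, 0, 1], [0, 0, 0, 0, 1], [0, 0, 0.03, 0, 1], [0, 0, 0.05, 0, 1], [0, 0, 0.04, 0, 1], [0, 0, 0, 0, 1]],
])

```text
time_s: 9.05
eef_pos: [0.446, 0.3299, 0.1538]
eef_rot: [0.004, 0.466, 0.885, 0.005]
wrist_force: [-0.4, 0.2, 0.1]
opening: 0.999
```

```bash
python3 -c "
from look import *
go('round_large_mid',(.443,.328),'f',('wrist','side'),.008)
i=cv2.imread('pics/side_f.png')[300:430,280:430]
cv2.imwrite('pics/side_f2.png',cv2.resize(i,None,fx=4,fy=4,interpolation=2))
"
```

```text
9.05 [0.446  0.3299 0.1538] [0.004 0.466 0.885 0.005] open 0.999 F [-0.4  0.2  0.1]
wrist 0.56 [0.4417 0.3285 0.0767] 0.0456
side 0.59 [0.4408 0.33   0.1168] 0.0482
```

View pics/wrist_f.png

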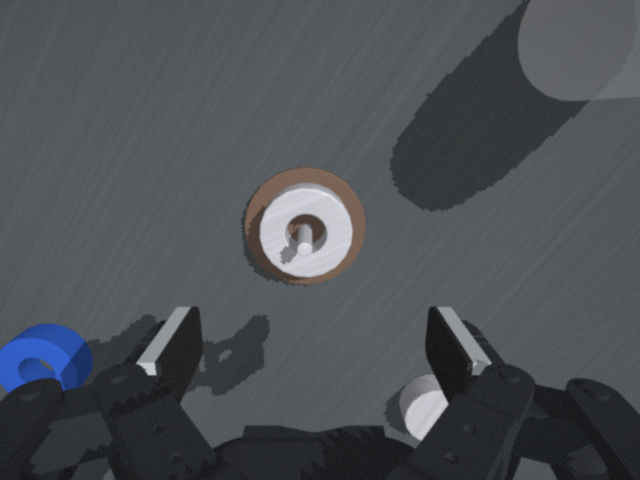

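View pics/side_f2.png

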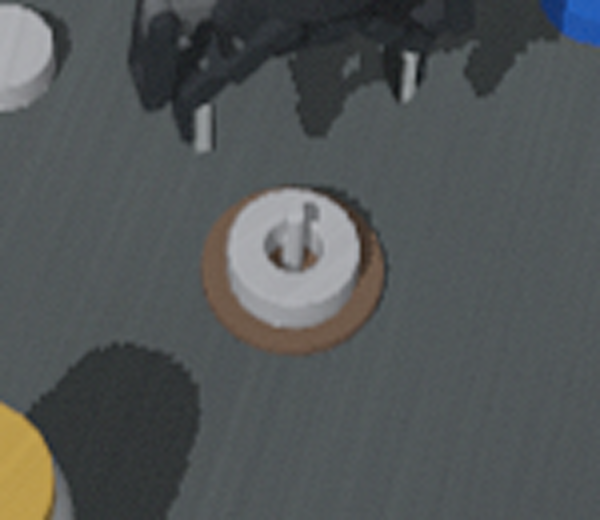

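The large ring lies flat and centred round its post (wrist 306,235). Next the small ring.

Request:
servo_tool([
  [[0.018, -0.038, 0, 0, 1], [0.019, -0.04, 0, 0, 1], [0.019, -0.04, 0, 0, 1], [0.019, -0.04, 0, 0, 1], [0.019, -0.04, 0, 0, 1], [0.019, -0.04, 0, 0, 1], [0.019, -0.04, 0, 0, 1], [0.019, -0.04, 0, 0, 1]],
])

```text
time_s: 10.05
eef_pos: [0.5923, 0.0084, 0.1449]
eef_rot: [-0.002, 0.467, 0.884, -0.001]
wrist_force: [-0.5, -0.4, 0.7]
opening: 1.001
```

Request:
servo_tool([
  [[0.019, -0.04, 0, 0, 1], [0.017, -0.039, 0, 0, 1], [0, 0, 0, 0, 1], [0, 0, 0, 0, 1], [0, 0, 0, 0, 1], [0, 0, 0, 0, 1]],
])

```text
time_s: 10.65
eef_pos: [0.6282, -0.0674, 0.1465]
eef_rot: [-0.001, 0.466, 0.885, -0.0]
wrist_force: [0.4, 0.3, -0.1]
opening: 1.001
```

```bash
python3 -c "
from look import *
go('round_small_mid',(.63,-.069),'g',('wrist','side'))
"
```

```text
10.65 [ 0.6282 -0.0674  0.1465] [-0.001  0.466  0.885 -0.   ] open 1.001 F [ 0.4  0.3 -0.1]
wrist 0.91 [ 0.6306 -0.0698  0.3824] 0.0656
side 0.79 [ 0.631  -0.0665 -0.045 ] 0.0789
```

View pics/wrist_g.png

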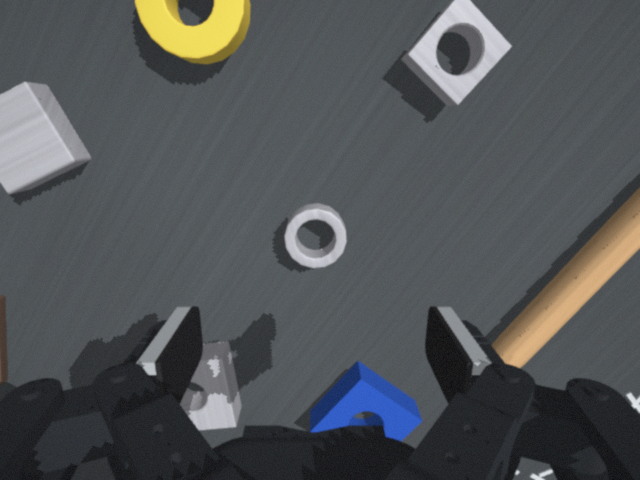

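Request:
servo_tool([
  [[0.002, -0.001, -0.035, 0, 1], [0, 0, -0.035, 0, 1], [0, 0, -0.03, 0, 1], [0, 0, -0.019, 0, 1], [0, 0, -0.009, 0, 0.6], [0, 0, 0, 0, 0.2], [0, 0, 0, 0, 0.2]],
])

```text
time_s: 11.55
eef_pos: [0.6319, -0.0701, 0.0204]
eef_rot: [0.001, 0.466, 0.885, 0.0]
wrist_force: [-0.3, -0.2, -0.2]
opening: 0.602
```

Request:
servo_tool([
  [[0, 0, 0, 0, -1], [0, 0, 0, 0, -1], [0, 0, 0, 0, -1], [0, 0, 0, 0, -1], [0, 0, 0, 0, -1], [0, 0, 0, 0, -1]],
])

```text
time_s: 12.15
eef_pos: [0.6324, -0.0703, 0.0216]
eef_rot: [0.002, 0.467, 0.885, 0.0]
wrist_force: [-1.4, 1.0, 7.0]
opening: 0.484
```

Request:
servo_tool([
  [[0, 0, 0.01, 0, -1], [0, 0, 0.035, 0, -1], [0, 0, 0.045, 0, -1], [-0.01, 0.02, 0.01, 0, -1], [-0.018, 0.038, 0, 0, -1], [-0.018, 0.038, 0, 0, -1], [-0.018, 0.038, 0, 0, -1], [-0.018, 0.038, 0, 0, -1]],
])

```text
time_s: 12.95
eef_pos: [0.5483, 0.1033, 0.1203]
eef_rot: [0.001, 0.467, 0.884, 0.0]
wrist_force: [0.1, 0.3, -1.5]
opening: 0.484
```

Request:
servo_tool([
  [[-0.018, 0.038, 0, 0, -1], [-0.018, 0.038, 0, 0, -1], [-0.018, 0.038, 0, 0, -1], [-0.018, 0.038, 0, 0, -1], [-0.018, 0.036, 0, 0, -1], [-0.018, 0.036, 0, 0, -1], [0, 0, 0, 0, -1], [0, 0, 0, 0, -1]],
])

```text
time_s: 13.75
eef_pos: [0.4407, 0.3267, 0.12]
eef_rot: [0.0, 0.465, 0.885, 0.0]
wrist_force: [0.3, -0.5, -1.5]
opening: 0.48
```

```bash
python3 -c "
from look import *
go('round_small_mid',(.63,-.069),'h',('wrist','side'))
p=camera('wrist');o=get_obs();x,y,z=o['eef_pos']
print(proj(p,[x,y,z]), proj(p,prism(x,y,0,'r',.044,z,z)[:48:12]).round())
i=cv2.imread('pics/side_h.png')[230:430,260:460]
cv2.imwrite('pics/side_h2.png',cv2.resize(i,None,fx=3,fy=3,interpolation=2))
"
```

```text
13.75 [0.4407 0.3267 0.12  ] [0.    0.465 0.885 0.   ] open 0.48 F [ 0.3 -0.5 -1.5]
[[314.62831794 329.4720943 ]] [[361. 358.]
 [349. 286.]
 [266. 300.]
 [283. 370.]]
```

View pics/wrist_h.png

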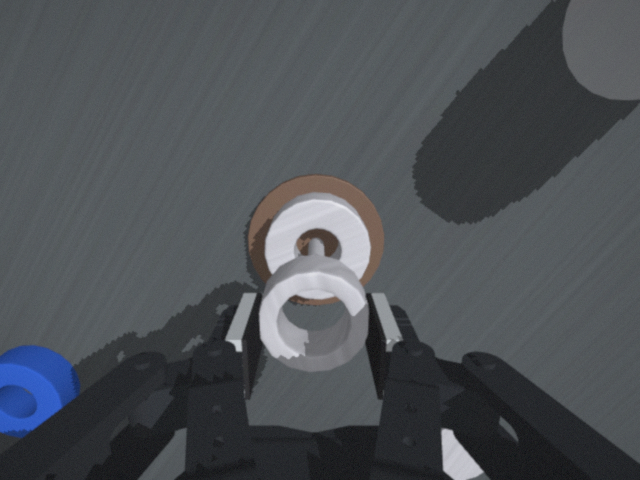

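View pics/side_h2.png

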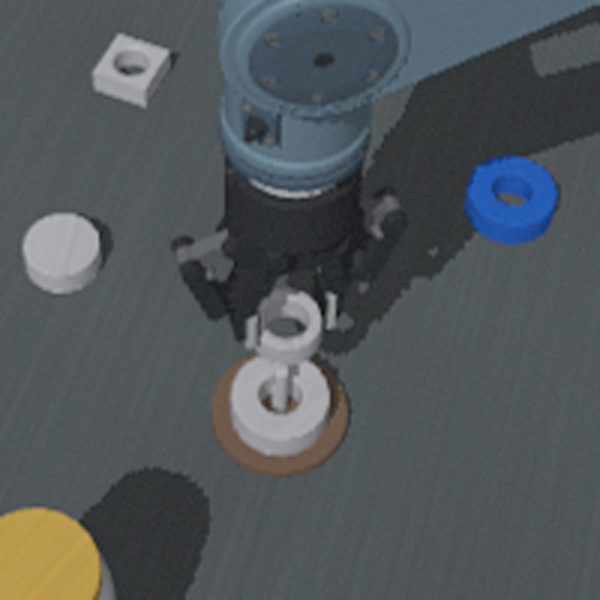

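Request:
servo_tool([
  [[0.002, -0.001, -0.015, 0, -1], [0, 0, -0.018, 0, -1], [0, 0, -0.015, 0, -1], [0, 0, -0.01, 0, -1], [0, 0, -0.005, 0, -1], [0, 0, 0, 0, -1], [0, 0, 0, 0, -1]],
])

```text
time_s: 14.7
eef_pos: [0.4434, 0.3252, 0.0566]
eef_rot: [0.0, 0.467, 0.885, 0.0]
wrist_force: [0.3, 0.7, -1.2]
opening: 0.484
```

Request:
servo_tool([
  [[0, 0, -0.003, 0, -1], [0, 0, 0, 0, -1]],
])

```text
time_s: 14.9
eef_pos: [0.4433, 0.3252, 0.0536]
eef_rot: [0.0, 0.467, 0.885, 0.0]
wrist_force: [-1.3, 0.1, -1.4]
opening: 0.485
```

Request:
servo_tool([
  [[0, 0, -0.001, 0, -1], [0, 0, 0, 0, -1]],
])

```text
time_s: 15.1
eef_pos: [0.4434, 0.3253, 0.0535]
eef_rot: [0.0, 0.466, 0.885, 0.0]
wrist_force: [-2.2, -2.0, 7.7]
opening: 0.478
```

Request:
servo_tool([
  [[0, 0, 0.001, 0, 0.3], [0, 0, 0, 0, 1], [0, 0, 0, 0, 1], [0, 0, 0, 0, 1], [0, 0, 0.03, 0, 1], [0, 0, 0.04, 0, 1], [0, 0, 0.03, 0, 1], [0, 0, 0, 0, 1]],
])

```text
time_s: 15.9
eef_pos: [0.446, 0.3265, 0.1583]
eef_rot: [0.003, 0.466, 0.885, 0.004]
wrist_force: [0.8, 0.4, -0.1]
opening: 1.0
```

```bash
python3 -c "
from look import *
go('round_small_mid',(.443,.327),'i',('wrist','side'),.032)
i=cv2.imread('pics/side_i.png')[300:430,280:430]
j=cv2.imread('pics/wrist_i.png')[130:330,220:420]
cv2.imwrite('pics/i2.png',np.hstack([cv2.resize(i,(400,347),interpolation=2),cv2.resize(j,(347,347),interpolation=2)]))
"
```

```text
15.9 [0.446  0.3265 0.1583] [0.003 0.466 0.885 0.004] open 1.0 F [ 0.8  0.4 -0.1]
wrist 0.79 [0.4419 0.3263 0.11  ] 0.0473
side 0.77 [0.4414 0.3275 0.0922] 0.0979
```

View pics/i2.png

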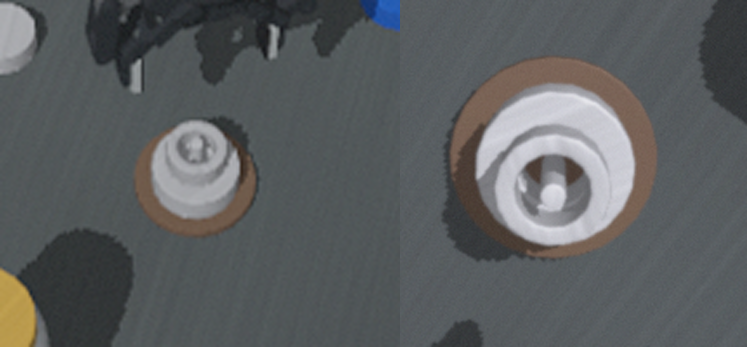

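Round stack is done: the small ring is flat on the large one with the post through both. Next the large square.

Request:
servo_tool([
  [[0.014, -0.042, 0, 0.02, 1], [0.014, -0.043, 0, 0.02, 1], [0.014, -0.043, 0, 0.02, 1], [0.014, -0.043, 0, 0.03, 1], [0.014, -0.043, 0, 0, 1], [0.014, -0.043, 0, 0, 1], [0.014, -0.043, 0, 0, 1], [0.014, -0.043, 0, 0, 1]],
])

```text
time_s: 16.9
eef_pos: [0.5542, -0.0196, 0.1514]
eef_rot: [-0.002, 0.426, 0.905, -0.0]
wrist_force: [0.3, -0.5, 0.8]
opening: 1.002
```

Request:
servo_tool([
  [[0.014, -0.043, 0, 0, 1], [0.013, -0.042, 0, 0, 1], [0.013, -0.042, 0, 0, 1], [0.013, -0.042, 0, 0, 1], [0.013, -0.042, 0, 0, 1], [0, 0, 0, 0, 1], [0, 0, 0, 0, 1], [0, 0, 0, 0, 1]],
])

```text
time_s: 17.7
eef_pos: [0.6201, -0.2276, 0.1516]
eef_rot: [-0.002, 0.426, 0.905, 0.0]
wrist_force: [-0.2, -0.1, 0.0]
opening: 1.003
```

```bash
python3 -c "
from look import *
go('square_large_mid',(.622,-.229),'j',('wrist','side','scene'))
go('stand_square',(.44,-.302),'j2',('scene','side'))
"
```

```text
17.7 [ 0.6201 -0.2276  0.1516] [-0.002  0.426  0.905  0.   ] open 1.003 F [-0.2 -0.1  0. ]
wrist 0.92 [ 0.6213 -0.2314 -0.8547] 0.0099
side 0.58 [ 0.621  -0.2282 -0.8543] 0.0403
scene 0.89 [ 0.6242 -0.2282  0.6907] 0.0542
18.0 [ 0.6211 -0.2281  0.1535] [ 0.     0.426  0.905 -0.   ] open 1.003 F [-0.6  0.5 -0.1]
scene 0.78 [ 0.4423 -0.3003  0.4153] 0.1452
side 0.97 [ 0.4365 -0.2975  0.3981] 0.0604
```

View pics/wrist_j.png

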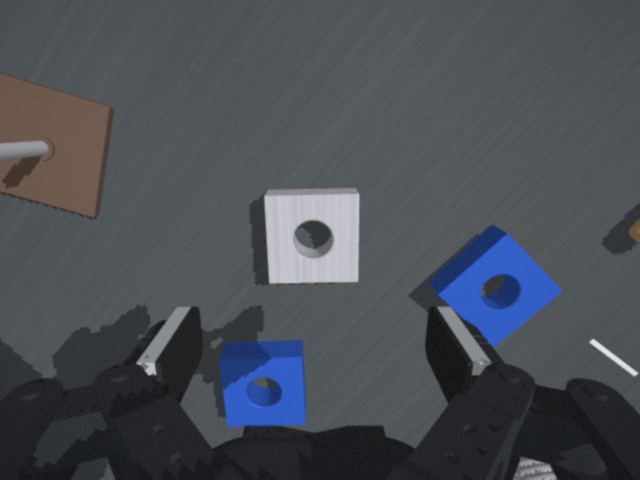

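The steel square is squared up between the jaws at wrist (312,236); the blue ones at (262,385) and (497,290) stand clear. Descending.

Request:
servo_tool([
  [[0, -0.001, -0.035, 0.02, 1], [0, 0, -0.035, 0, 1], [0, 0, -0.032, 0, 1], [0, 0, -0.022, 0, 1], [0, 0, -0.01, 0, 1], [0, 0, 0, 0, 1], [0, 0, 0, 0, 1]],
])

```text
time_s: 18.9
eef_pos: [0.6218, -0.2305, 0.0205]
eef_rot: [0.001, 0.417, 0.909, -0.0]
wrist_force: [-0.3, -0.0, 0.5]
opening: 1.0
```

Request:
servo_tool([
  [[0, 0, 0, 0, -1], [0, 0, 0, 0, -1], [0, 0, 0, 0, -1], [0, 0, 0, 0, -1], [0, 0, 0, 0, -1]],
])

```text
time_s: 19.4
eef_pos: [0.6222, -0.2309, 0.0218]
eef_rot: [0.002, 0.417, 0.909, -0.0]
wrist_force: [-0.8, -0.1, 6.1]
opening: 0.728
```

Request:
servo_tool([
  [[0, 0, 0.01, 0, -1], [0, 0, 0.03, 0, -1], [0, 0, 0.045, 0, -1], [-0.02, -0.025, 0.01, -0.06, -1], [-0.03, -0.035, 0, -0.08, -1], [-0.03, -0.035, 0, -0.08, -1], [-0.03, -0.035, 0, -0.08, -1], [-0.03, -0.03, 0, -0.01, -1]],
])

```text
time_s: 20.2
eef_pos: [0.4792, -0.3909, 0.1143]
eef_rot: [-0.0, 0.554, 0.833, 0.0]
wrist_force: [0.8, -0.6, -6.5]
opening: 0.729
```

Request:
servo_tool([
  [[0, 0, 0, 0, -1], [0, 0, 0, 0, -1], [0, 0, 0, 0, -1]],
])

```text
time_s: 20.5
eef_pos: [0.4812, -0.389, 0.1141]
eef_rot: [-0.0, 0.552, 0.834, 0.0]
wrist_force: [0.5, 0.4, -6.5]
opening: 0.727
```

```bash
python3 -c "
from look import *
go('stand_square',(.44,-.300),'k',('wrist','side'))
p=camera('wrist');o=get_obs();x,y,z=o['eef_pos']
print(proj(p,[x,y,z+.003]))
"
```

```text
20.5 [ 0.4812 -0.389   0.1141] [-0.     0.552  0.834  0.   ] open 0.727 F [ 0.5  0.4 -6.5]
wrist 0.81 [ 0.4382 -0.3024  0.4003] 0.0095
side 0.87 [ 0.438  -0.3008 -1.1841] 0.052
[[314.76613389 333.75182567]]
```

View pics/wrist_k.png

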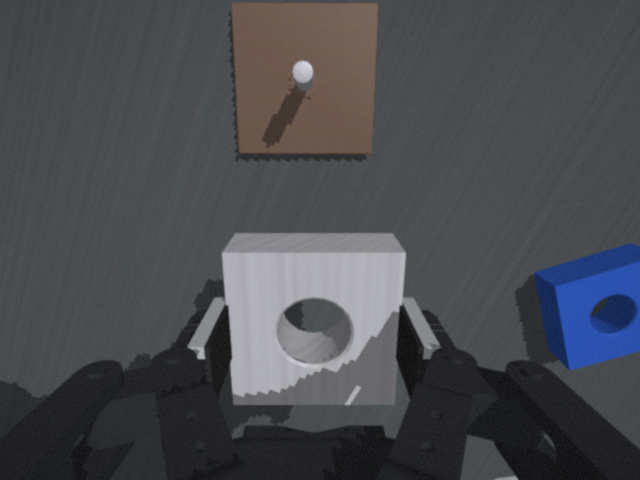

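The square is held centred, hole at (315,332), and aligned with the base; post tip at (303,72) gives (0.438,-0.302). Moving over and lowering.

Request:
servo_tool([
  [[-0.018, 0.036, 0, 0, -1], [-0.018, 0.036, 0, 0, -1], [-0.007, 0.015, 0, 0, -1], [0, 0, 0, 0, -1], [0, 0, 0, 0, -1], [0, 0, 0, 0, -1]],
])

```text
time_s: 21.35
eef_pos: [0.4389, -0.3039, 0.1149]
eef_rot: [0.001, 0.552, 0.834, -0.0]
wrist_force: [-0.8, -0.1, -6.4]
opening: 0.726
```

```bash
python3 -c "
from look import *
go('stand_square',(.44,-.300),'l',('wrist',))
"
```

```text
21.35 [ 0.4389 -0.3039  0.1149] [ 0.001  0.552  0.834 -0.   ] open 0.726 F [-0.8 -0.1 -6.4]
```

View pics/wrist_l.png

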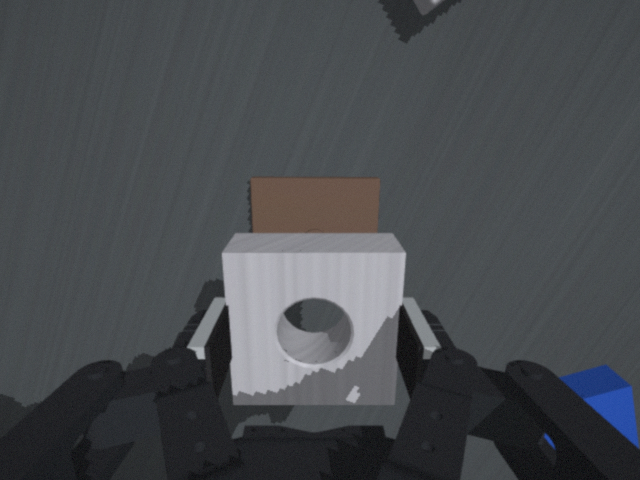

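Request:
servo_tool([
  [[0, 0.001, -0.02, 0, -1], [0, 0, -0.02, 0, -1], [0, 0, -0.02, 0, -1], [0, 0, -0.012, 0, -1], [0, 0, -0.007, 0, -1], [0, 0, 0, 0, -1], [0, 0, 0, 0, -1]],
])

```text
time_s: 22.15
eef_pos: [0.4385, -0.3026, 0.0359]
eef_rot: [0.001, 0.553, 0.833, -0.0]
wrist_force: [0.1, 0.2, -6.7]
opening: 0.725
```

Request:
servo_tool([
  [[0, 0, -0.004, 0, -1], [0, 0, 0, 0, -1]],
])

```text
time_s: 22.35
eef_pos: [0.4382, -0.3022, 0.0316]
eef_rot: [0.0, 0.553, 0.834, -0.0]
wrist_force: [-0.6, 0.1, -6.6]
opening: 0.728
```

Request:
servo_tool([
  [[0, 0, -0.002, 0, -1], [0, 0, 0, 0, -1]],
])

```text
time_s: 22.55
eef_pos: [0.4384, -0.3023, 0.0298]
eef_rot: [0.0, 0.553, 0.834, -0.0]
wrist_force: [-0.3, 0.0, -3.5]
opening: 0.73
```

Request:
servo_tool([
  [[0, 0, -0.001, 0, -1], [0, 0, 0, 0, -1]],
])

```text
time_s: 22.75
eef_pos: [0.4384, -0.3023, 0.0297]
eef_rot: [0.0, 0.552, 0.834, -0.0]
wrist_force: [-3.6, 3.8, 8.7]
opening: 0.73
```

Request:
servo_tool([
  [[0, 0, 0, 0, 0.6], [0, 0, 0, 0, 1], [0, 0, 0, 0, 1], [0, 0, 0, 0, 1], [0, 0, 0.03, 0, 1], [0, 0, 0.05, 0, 1], [0, 0, 0.04, 0, 1], [0, 0, 0, 0, 1]],
])

```text
time_s: 23.55
eef_pos: [0.4411, -0.3051, 0.1547]
eef_rot: [0.006, 0.552, 0.834, -0.001]
wrist_force: [-0.2, -0.7, 0.2]
opening: 1.0
```

```bash
python3 -c "
from look import *
go('square_large_mid',(.438,-.302),'m',('wrist','side'),.008)
go('square_small_mid',(.635,.079),'m2',('side','scene'))
i=cv2.imread('pics/side_m.png')[110:240,350:500]
j=cv2.imread('pics/wrist_m.png')[130:330,220:420]
cv2.imwrite('pics/m2.png',np.hstack([cv2.resize(i,(400,347),interpolation=2),cv2.resize(j,(347,347),interpolation=2)]))
"
```

```text
23.55 [ 0.4411 -0.3051  0.1547] [ 0.006  0.552  0.834 -0.001] open 1.0 F [-0.2 -0.7  0.2]
wrist 0.68 [ 0.4376 -0.3027  0.4009] 0.0213
side 0.85 [ 0.4371 -0.3008  0.3946] 0.0985
23.75 [ 0.4374 -0.3013  0.147 ] [-0.001  0.553  0.834  0.   ] open 1.001 F [-0.5  0.1 -0.3]
side 0.63 [ 0.6317  0.0797 -0.1301] 0.0557
scene 0.59 [ 0.6392  0.0803 -0.133 ] 0.0528
```

View pics/m2.png

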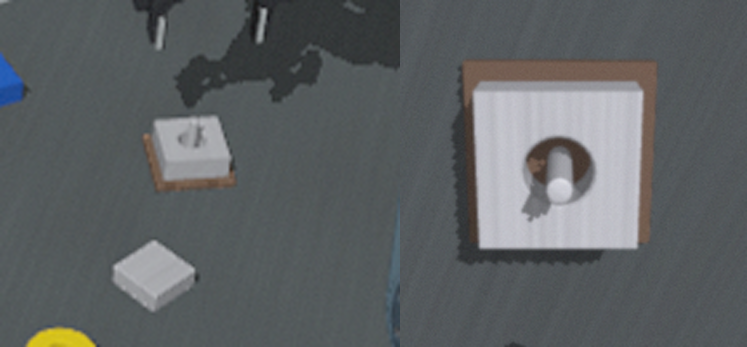

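Large square is flat, square on its base, post through its hole. Now the small square.

Request:
servo_tool([
  [[0.02, 0.038, 0, -0.05, 1], [0.02, 0.038, 0, -0.06, 1], [0.02, 0.038, 0, -0.06, 1], [0.02, 0.038, 0, -0.06, 1], [0.02, 0.038, 0, -0.06, 1], [0.02, 0.038, 0, -0.06, 1], [0.02, 0.038, 0, -0.06, 1], [0.02, 0.038, 0, -0.06, 1]],
])

```text
time_s: 24.75
eef_pos: [0.5982, 0.0038, 0.1474]
eef_rot: [-0.001, 0.732, 0.681, -0.0]
wrist_force: [1.4, -0.6, 1.1]
opening: 0.998
```

Request:
servo_tool([
  [[0.02, 0.038, 0, -0.06, 1], [0.017, 0.038, 0, 0, 1], [0, 0, 0, 0, 1], [0, 0, 0, 0, 1], [0, 0, 0, 0, 1], [0, 0, 0, 0, 1]],
])

```text
time_s: 25.35
eef_pos: [0.6345, 0.0768, 0.1479]
eef_rot: [-0.0, 0.752, 0.659, -0.0]
wrist_force: [0.2, 0.9, -0.2]
opening: 1.0
```

```bash
python3 -c "
from look import *
go('square_small_mid',(.635,.079),'n',('wrist',))
"
```

```text
25.35 [0.6345 0.0768 0.1479] [-0.     0.752  0.659 -0.   ] open 1.0 F [ 0.2  0.9 -0.2]
wrist 0.81 [ 0.6342  0.0779 -0.1199] 0.0169
```

View pics/wrist_n.png

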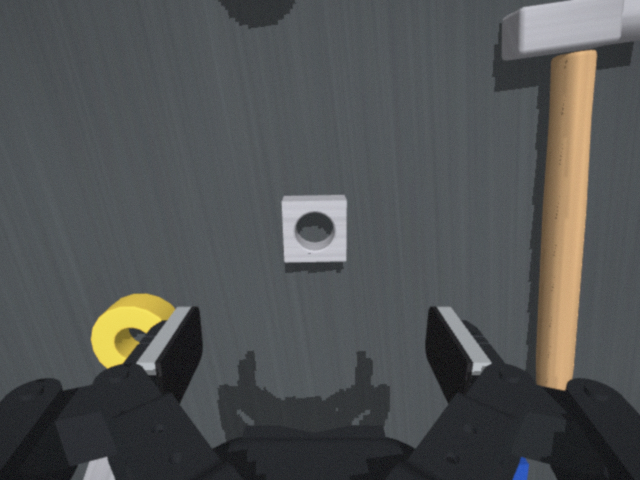

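Request:
servo_tool([
  [[0, 0.001, -0.035, 0.01, 1], [0, 0, -0.035, 0, 1], [0, 0, -0.03, 0, 1], [0, 0, -0.019, 0, 1], [0, 0, -0.009, 0, 0.6], [0, 0, 0, 0, 0.2], [0, 0, 0, 0, 0.2]],
])

```text
time_s: 26.15
eef_pos: [0.6358, 0.0786, 0.0214]
eef_rot: [0.001, 0.748, 0.663, 0.001]
wrist_force: [0.8, 1.3, 1.1]
opening: 0.601
```

Request:
servo_tool([
  [[0, 0, 0, 0, -1], [0, 0, 0, 0, -1], [0, 0, 0, 0, -1], [0, 0, 0, 0, -1], [0, 0, 0, 0, -1], [0, 0, 0, 0, -1]],
])

```text
time_s: 26.75
eef_pos: [0.6366, 0.0788, 0.0224]
eef_rot: [0.001, 0.748, 0.663, 0.001]
wrist_force: [-0.8, -0.7, 6.0]
opening: 0.496
```

Request:
servo_tool([
  [[0, 0, 0.01, 0, -1], [0, 0, 0.035, 0, -1], [0, 0, 0.045, 0, -1], [-0.01, -0.02, 0.01, 0.04, -1], [-0.019, -0.037, 0, 0.06, -1], [-0.019, -0.037, 0, 0.06, -1], [-0.019, -0.037, 0, 0.06, -1], [-0.019, -0.037, 0, 0.06, -1]],
])

```text
time_s: 27.55
eef_pos: [0.5479, -0.0899, 0.1207]
eef_rot: [0.0, 0.647, 0.762, 0.0]
wrist_force: [0.9, -0.4, -2.2]
opening: 0.495
```

Request:
servo_tool([
  [[-0.019, -0.037, 0, 0.06, -1], [-0.019, -0.037, 0, 0.06, -1], [-0.019, -0.037, 0, 0.06, -1], [-0.019, -0.037, 0, 0.06, -1], [-0.019, -0.037, 0, 0, -1], [-0.016, -0.027, 0, 0, -1], [0, 0, 0, 0, -1], [0, 0, 0, 0, -1]],
])

```text
time_s: 28.35
eef_pos: [0.4376, -0.3011, 0.1205]
eef_rot: [-0.0, 0.553, 0.833, 0.0]
wrist_force: [0.4, -0.2, -2.0]
opening: 0.491
```

Request:
servo_tool([
  [[0, 0, 0, 0, -1]],
])

```text
time_s: 28.45
eef_pos: [0.4382, -0.3, 0.1203]
eef_rot: [-0.0, 0.552, 0.834, 0.0]
wrist_force: [0.5, 0.7, -2.8]
opening: 0.495
```

```bash
python3 -c "
from look import *
go('stand_square',(.44,-.300),'o',('wrist','side'))
i=cv2.imread('pics/side_o.png')[80:280,320:520]
cv2.imwrite('pics/side_o2.png',cv2.resize(i,None,fx=3,fy=3,interpolation=2))
"
```

```text
28.45 [ 0.4382 -0.3     0.1203] [-0.     0.552  0.834  0.   ] open 0.495 F [ 0.5  0.7 -2.8]
side 0.72 [ 0.4388 -0.2996  0.4252] 0.6299
```

View pics/wrist_o.png

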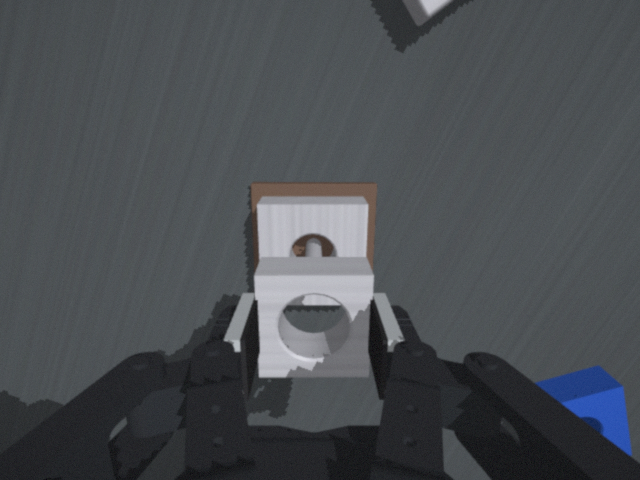

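View pics/side_o2.png

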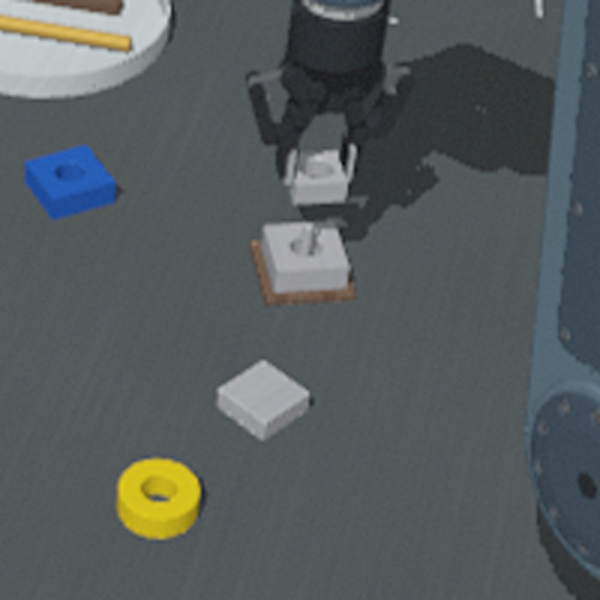

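Aligned with the stack (column 314). Lowering.

Request:
servo_tool([
  [[0, -0.002, -0.015, 0, -1], [0, 0, -0.018, 0, -1], [0, 0, -0.015, 0, -1], [0, 0, -0.01, 0, -1], [0, 0, -0.005, 0, -1], [0, 0, 0, 0, -1], [0, 0, 0, 0, -1]],
])

```text
time_s: 29.35
eef_pos: [0.4383, -0.3033, 0.0576]
eef_rot: [0.0, 0.553, 0.834, -0.0]
wrist_force: [0.3, -0.4, -2.5]
opening: 0.492
```

Request:
servo_tool([
  [[0, 0, -0.003, 0, -1], [0, 0, 0, 0, -1]],
])

```text
time_s: 29.55
eef_pos: [0.4382, -0.3031, 0.0545]
eef_rot: [0.0, 0.553, 0.833, -0.0]
wrist_force: [0.9, 0.3, -2.3]
opening: 0.495
```

Request:
servo_tool([
  [[0, 0, -0.001, 0, -1], [0, 0, 0, 0, -1]],
])

```text
time_s: 29.75
eef_pos: [0.4382, -0.3032, 0.0544]
eef_rot: [0.0, 0.552, 0.834, -0.0]
wrist_force: [-2.4, 2.5, 6.4]
opening: 0.492
```

Request:
servo_tool([
  [[0, 0, 0.001, 0, 0.3], [0, 0, 0, 0, 1], [0, 0, 0, 0, 1], [0, 0, 0, 0, 1], [0, 0, 0.03, 0, 1], [0, 0, 0.04, 0, 1], [0, 0, 0.04, 0, 1], [0, 0, 0, 0, 1]],
])

```text
time_s: 30.55
eef_pos: [0.4408, -0.3058, 0.1704]
eef_rot: [0.005, 0.552, 0.834, -0.001]
wrist_force: [0.3, -0.5, -0.1]
opening: 1.003
```

Request:
servo_tool([
  [[0.02, 0.02, 0.03, 0, 1], [0.02, 0.02, 0.03, 0, 1], [0, 0, 0, 0, 1], [0, 0, 0, 0, 1], [0, 0, 0, 0, 1], [0, 0, 0, 0, 1]],
])

```text
time_s: 31.15
eef_pos: [0.4768, -0.2629, 0.2225]
eef_rot: [-0.002, 0.553, 0.833, 0.0]
wrist_force: [-0.3, 0.0, -0.2]
opening: 0.998
```

```bash
python3 -c "
from look import *
go('square_small_mid',(.438,-.302),'q',('wrist','side','scene'),.032)
i=cv2.imread('pics/side_q.png')[110:240,350:500]
j=cv2.imread('pics/wrist_q.png')
print(j.shape)
cv2.imwrite('pics/q2.png',np.hstack([cv2.resize(i,(400,347),interpolation=2),cv2.resize(cv2.imread('pics/scene_q.png')[190:290,130:230],(347,347),interpolation=2)]))
"
```

```text
31.15 [ 0.4768 -0.2629  0.2225] [-0.002  0.553  0.833  0.   ] open 0.998 F [-0.3  0.  -0.2]
wrist 0.88 [ 0.4377 -0.3044  0.3956] 0.0233
side 0.83 [ 0.4376 -0.3013  0.4865] 0.0987
scene 0.53 [ 0.4416 -0.3007  0.3768] 0.0758
(480, 640, 3)
```

View pics/q2.png

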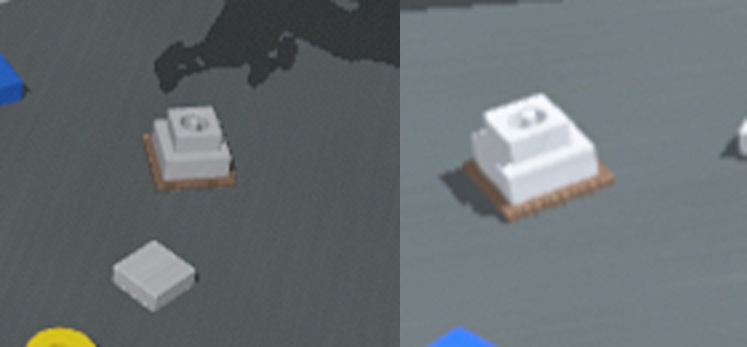

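View pics/side_q.png

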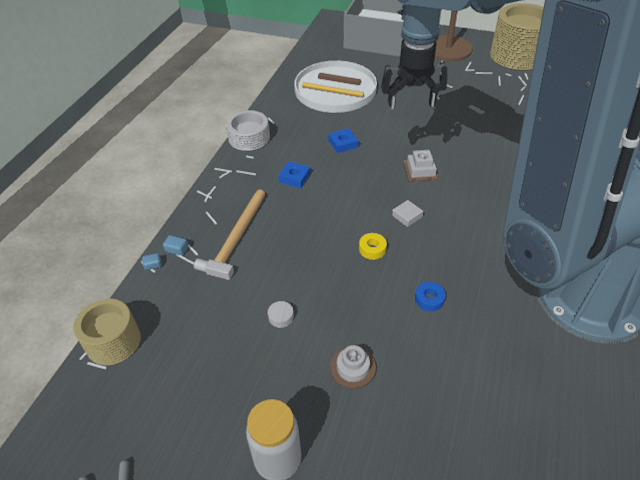

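View pics/wrist_q.png

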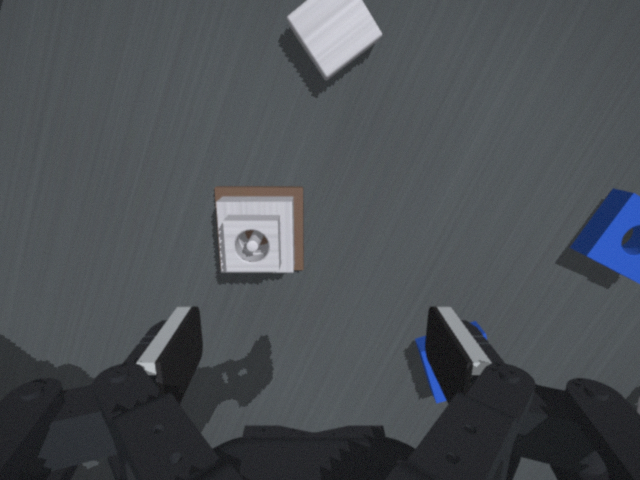

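Both stacks stand as asked: square at side (421,165), round at side (353,363). The blanks, hammer, jar and coloured look-alikes are at the same pixels as at the start, and the gripper is clear.

```bash
python3 -c "
from bench import *
print(hand_in())"
```

```text
the job is handed in; nothing more can be done
None
```

I racked all four spacers and handed the job in at about 31 s. The two round ones are on the round stand and the two square ones on the square stand. On each, the large one lies flat at the bottom and the small one flat on top. I lowered each down its post until the wrist sensor showed light contact, at most about 14 N, and only then released it.

- **Last checks:** the pictures showed both stacks flat, with the post through both holes. The final view of the small square on its stack fitted to within about 4 mm across the three cameras, in line with their calibration. The gripper was open and clear of both stacks.
- **Things to leave alone:** the two blanks, hammer, jar and coloured look-alikes appeared unmoved. I judged that by eye against the first side picture and did not measure it.
- **Disagreements:** the networks sometimes gave a look-alike for the real part, such as the yellow ring for the large round spacer. I ruled these out by colour in the pictures. No check failed in the end.

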